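# Lock the lens ring with the two-pin spanner

## Robot

A 6-joint arm with a two-finger parallel gripper is mounted at the origin on a cart in front of the work surface, level with it; the furniture and walls round the work are solid. World frame = base frame: x ahead of the robot, y to its left, z up, the work surface at z = 0. Lengths are in m, angles in rad, forces in N, time in s.
With the tool pointing down it reaches from about 0.3 to 0.875 m from the base axis. Payload 6.4 kg.
Tool frame: the origin (TCP) lies midway between the tips of the shut fingers; the grasp point (between the pads) lies robot.hold_point_z behind it (robot.hold_point_z is the distance from the TCP to the grasp point, in m); z points along the fingers, y is the direction in which the jaws open and shut (so a half turn about z gives the same grasp; the last joint's range is limited). The gripper opens to 88 mm and grips with 3 to 60 N. Pads are 18 mm wide; open, the fingers measure 123 mm over their backs; the gripper's body (75 mm by 187 mm) begins 45 mm behind the grasp point.
Start: joints at [0.983, 0.181, 1.607, -0, 1.354, -0.206], TCP at [0.214, 0.534, 0.239] pointing down, gripper open.
Joint ranges: [-2.99, 2.99], [-0.89, 2.07], [0.3, 2.58], [-1.14, 4.28], [0, 2.63], [-3.12, 3.12]. Speed limits (rad/s): [2.57, 2.57, 3.01, 3.14, 3.14, 3.14].

## Interface

Orientations are given as a unit quaternion [x, y, z, w].
In Python, from workcell import robot, read_camera, boxes_of, place_of gives the robot as it stands.
- The arm moves only by the tool drive_tool, never from a script. Its argument "series" is text: rows parted by semicolons, each of 6 numbers parted by spaces: the shift along the tool's x, y, z in m, then the turn, a rotation vector about the tool's x, y, z in rad. A call has 1 to 5 rows; each row shifts and turns the pose as measured when the row begins, along the tool's axes as they then stand; what a row does not reach is not made up. A row lasts 1/10 s, in which the tool goes at most 50 mm and 8.59 degrees, less where a joint would pass 70% of its speed; a pose out of reach is approached as far as the arm can. A call is refused whole if a number of a shift passes 0.05 or a number of a turn 0.15, either way. A call with a gripper value outside its range is refused whole. "fingers" is the closure in counts, from 0 (fully open) to 255 (shut), set as the call begins (left out, the last holds). The fingers move at their own pace and stop on an object; "squeeze" is the grip in N (left out, the last holds). Time passes only in rows, so rows that do not move let the fingers close. It gives the time, the measured TCP pose, the force and the opening at its end, in the units of the state.
- robot.read_state(): the state, without advancing time (a new reading comes with each control period).
- read_camera(name): name is "scene" or "top" or "wrist"; returns a dict with "pixels" (480x640x3 uint8, blue, green, red), "intrinsics" (3x3 intrinsics, pixels), "cam_to_world" (4x4, takes a point from camera to world coordinates). Camera axes: x right, y down, z forward; pixel columns grow to the right and rows downward; lengths in m; the calibration is good to about 2 mm. A picture is of the moment at which its call begins. There is no depth.
- robot.finish_job(): hands the job in, once; it reports no verdict.
Trained networks look in a picture, given as the dict that the camera call returned (one of the last four; its "shot" number tells which), for a name from the list of things; names that differ only in an ending like _2 or _b are one class to them, and where a whole thing is asked for, a point or a joint stands for the part that bears it (a point fixed in the world has none). Each returns a list of dicts, best first, with "confidence" (0 to 1); they miss things now and then, are a little off and sometimes report something else, mostly with a low value. They report only what shows in the picture. A call takes as long as a camera call.
- boxes_of(picture, thing): "xyz" ([x, y, z] in m, in world coordinates, good to about 4 mm: the middle of the surface that is visible of it).
- place_of(picture, thing): "xyz" ([x, y, z] in m, in world coordinates, good to about 4 mm: a listed point, or the origin of a listed thing).
The state is a dict: "t": time; "q": joint angles; "dq": joint speeds; "joint_efforts": joint torques, N m; "ee_pos": TCP position; "tcp_rot": TCP orientation; "contact_force": force on the tool from outside, world axes, zero at the start; "moment": the same for the moment, N m; "opening": finger opening in m.
Only numpy, scipy, OpenCV 4.12 (cv2) and the standard library are available. Lean on these libraries where they do the work, as an engineer would, in place of code of your own. Each camera call takes 0.05 s, during which the arm holds its last target. There are 200 camera calls.

## Task

The recessed brass ring that holds the lens in the bench magnifier's round cell is still loose. Take from the wooden rack the two-pin spanner whose pins fit the ring's two holes, set its pins fully into the holes and turn the ring clockwise (seen from above) home to its stop, where its holes line up with the two dark lines on the cell's rim. Leave that spanner standing upright in the ring and the other one in the rack.

Things in the scene. Friction and masses are not known exactly. Their poses are not given: they have to be found in the camera images.
- long_spanner_grip (a point): Spanner that fits: centre of its upright wooden grip (18 mm thick along x, 50 long along y, 34 high; z up; 0.15 kg). Below it a steel crossbar 80 mm along y, 20 wide, 10 high, underside 39 mm below this point; from it two pins, 8 mm thick, tips tapered, 68 mm apart along y, reach 14 mm down. Usable either way round. Starts upright, pins in a rack slot, bar on the rack's top; lifts straight out.
- short_spanner_grip (a point): Spanner that does not fit and stays put: centre of its upright grip (18 x 40 x 34 mm); crossbar only 54 mm long, pins 42 mm apart. The fixed rack (pale wooden board 140 x 100 mm on four short legs, top 70 mm above the bench), on the bench's left arm beyond the cell, has two parallel slots, 74 mm apart; either spanner may be in either.
- ring_centre (a point): Centre of the ring's top face, 38 mm above bench; z up, turns with the ring. Holes centred 34 mm either side on its y axis, each 16 mm along y, 18 along x, 20 deep; the crossbar rests on the ring's face. A seated spanner has 4 mm play sideways and turns 0.15 rad either way before its pins drive the ring. Ring diameter 94 mm, 6 mm below the rim (inner diameter 96, outer 116) of a fixed cell.
- lock_ring (a joint): Angle of the brass ring in rad, growing clockwise seen from above: starts loose at 0 to 0.3; 1.2 is the hard stop (home), where its holes line up with the dark lines on the rim. It drags a little (about 0.12 N m) and stays where it is left.

How it is judged:
On the way:
1. the long spanner's pins are in the ring's holes while the ring is still less than half turned (horizontal distance between long_spanner_grip and ring_centre below 0.012 m and z of long_spanner_grip in the frame of ring_centre below 0.046 m and angle between the y axis of long_spanner_grip and the y axis of ring_centre, either way round below 0.35 rad and value of joint lock_ring below 0.6 rad), for 0.2 s.
At the end, for the whole second after the job is handed in: Ring within 10 degrees of its stop (over 1.02 of 1.2 rad); long spanner standing in it, within 12 mm of the ring's centre, upright within 10 degrees, grip centre less than 46 mm above the ring's face (pins 7 mm deep or more); short spanner within 20 mm of its start (value of joint lock_ring above 1.02 rad and horizontal distance between long_spanner_grip and ring_centre below 0.012 m and z of long_spanner_grip in the frame of ring_centre below 0.046 m and angle between long_spanner_grip's own z axis and vertical below 0.17 rad and distance of short_spanner_grip from where it was at the start of the episode below 0.02 m); the robot touches nothing.
It also fails if it takes over 42 s, if anything falls off the work surface, if the arm or the gripper's body presses on something with over 40 N, if the wrist force passes 120 N, or if a joint passes its speed limit or range.

## Working session

There is one attempt and no reset: what is moved stays moved. The work goes in short steps, Python scripts to look and compute and a tool call to move; the robot and the scene stay as the last step left them, time stands still between calls to the robot, and variables do not carry over. Pictures are saved under pics/ and viewed, about 8 in all and at most 12, crops included, and the job is handed in when it is done.

Besides the shell and the picture viewer there is one more tool, called after "Request:" as name(argument=value, ...) on one line, values as JSON. drive_tool: Moves the arm, as the interface text tells. Its arguments: {"type":"object","properties":{"series":{"type":"string"},"fingers":{"type":"number"},"squeeze":{"type":"number"}},"required":["series"]}

```bash
mkdir -p pics; ls; cat > h.py <<'E'
import numpy as np, cv2
from workcell import robot, read_camera, boxes_of, place_of
from scipy.spatial.transform import Rotation as R
def st():
    s=robot.read_state(); print('t',s['t'],'q',np.round(s['q'],3),'p',np.round(s['ee_pos'],4),'rot',np.round(s['tcp_rot'],4),'F',np.round(s['contact_force'],1),'M',np.round(s['moment'],2),'op',s['opening']); return s
def find(p,things):
    for t in things:
        for f in (place_of,boxes_of):
            print(t,f.__name__,[(np.round(d['xyz'],4).tolist(),round(d['confidence'],2)) for d in f(p,t)[:3]])
def ray(p,u,v,z):
    K=np.array(p['intrinsics']);T=np.array(p['cam_to_world']);d=T[:3,:3]@np.linalg.solve(K,[u,v,1]);o=T[:3,3];return o+d*(z-o[2])/d[2]
def proj(p,X):
    K=np.array(p['intrinsics']);T=np.array(p['cam_to_world']);c=K@(T[:3,:3].T@(np.array(X)-T[:3,3]));return c[:2]/c[2]
E
python3 - <<'E'
from h import *
print(robot.hold_point_z)
s=st()
a=read_camera('scene');b=read_camera('top')
cv2.imwrite('pics/scene.png',a['pixels']);cv2.imwrite('pics/top.png',b['pixels'])
for p in (a,b):
    find(p,['long_spanner_grip','short_spanner_grip','ring_centre'])
E
```

```text
pics
0.0187
t 0.0 q [ 0.983  0.182  1.608 -0.     1.354 -0.206] p [0.214  0.5332 0.2379] rot [ 1.897e-01  9.818e-01 -8.000e-04 -3.000e-04] F [-0.   0.2 -0.4] M [ 0.07 -0.03 -0.02] op 0.08840217583805626
long_spanner_grip call [([0.603, 0.3165, 0.1108], 0.84)]
long_spanner_grip call [([0.5945, 0.3104, 0.1007], 0.63)]
short_spanner_grip call [([0.6154, 0.2423, 0.1112], 0.76)]
short_spanner_grip call [([0.6032, 0.2371, 0.1081], 0.77)]
ring_centre call [([0.4585, 0.3423, 0.0382], 0.61)]
ring_centre call [([0.4601, 0.3457, 0.0362], 0.78)]
long_spanner_grip call [([0.6067, 0.3186, 0.1082], 0.59)]
long_spanner_grip call [([0.5924, 0.3121, 0.1248], 0.85), ([0.6055, 0.2442, 0.1284], 0.18)]
short_spanner_grip call [([0.6144, 0.2443, 0.1099], 0.97)]
short_spanner_grip call [([0.6064, 0.2431, 0.1283], 0.93)]
ring_centre call []
ring_centre call [([0.4615, 0.3423, 0.0397], 0.89)]
```

View pics/scene.png

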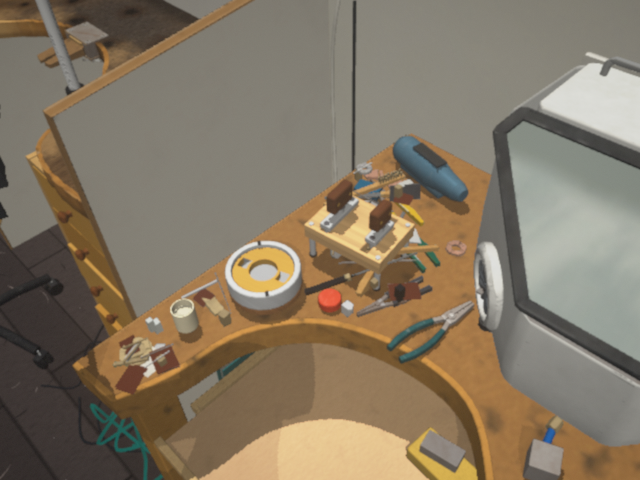

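View pics/top.png

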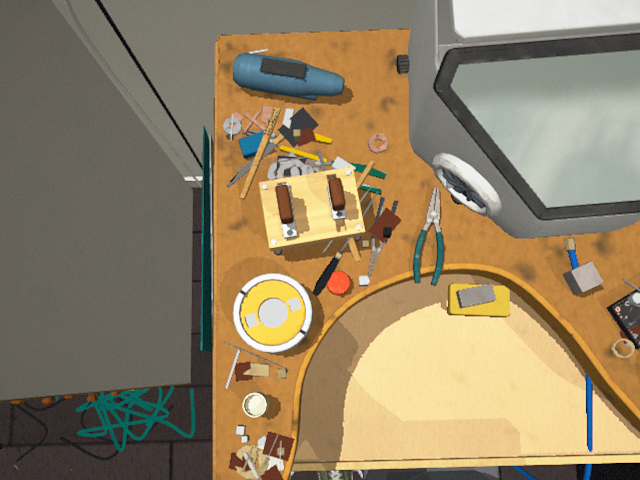

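```bash
python3 - <<'E'
from h import *
b=read_camera('top');a=read_camera('scene')
c=cv2.resize(b['pixels'][165:360,195:375],None,fx=3,fy=3,interpolation=cv2.INTER_CUBIC)
cv2.imwrite('pics/topc.png',c)
T=np.array(b['cam_to_world']);print(np.round(T,3));print(np.round(a['cam_to_world'],3))
for uv in [(205,130),(208,345),(205,240),(213,400)]: print(uv,ray(b,*uv,0.0),ray(b,*uv,0.2))
for uv in [(130,310),(330,190),(340,180)]: print('scene',uv,ray(a,*uv,0.0))
s=robot.read_state();M=R.from_quat(s['tcp_rot']).as_matrix();print(np.round(M,3))
w=read_camera('wrist');cv2.imwrite('pics/w0.png',w['pixels'])
print(np.round(M.T@(np.array(w['cam_to_world'])[:3,3]-s['ee_pos']),3))
E
```

```text
[[-0.029 -0.981  0.193  0.373]
 [-0.999  0.031  0.011  0.264]
 [-0.017 -0.193 -0.981  0.946]
 [ 0.     0.     0.     1.   ]]
[[ 0.702 -0.526  0.48   0.112]
 [-0.712 -0.502  0.492 -0.163]
 [-0.018 -0.687 -0.726  0.727]
 [ 0.     0.     0.     1.   ]]
(205, 130) [ 7.58837165e-01  4.50369519e-01 -1.11022302e-16] [0.67719407 0.41098216 0.2       ]
(208, 345) [0.41526623 0.44370579 0.        ] [0.40622946 0.40572667 0.2       ]
(205, 240) [0.57727103 0.44924442 0.        ] [0.53399802 0.41009482 0.2       ]
(213, 400) [0.33437423 0.43584904 0.        ] [0.34243224 0.39953027 0.2       ]
scene (130, 310) [ 2.85742045e-01  4.55805583e-01 -1.11022302e-16]
scene (330, 190) [0.69151562 0.42833383 0.        ]
scene (340, 180) [0.72420058 0.43452756 0.        ]
[[-0.928  0.373  0.   ]
 [ 0.373  0.928  0.   ]
 [ 0.     0.    -1.   ]]
[ 0.072  0.    -0.146]
```

View pics/topc.png

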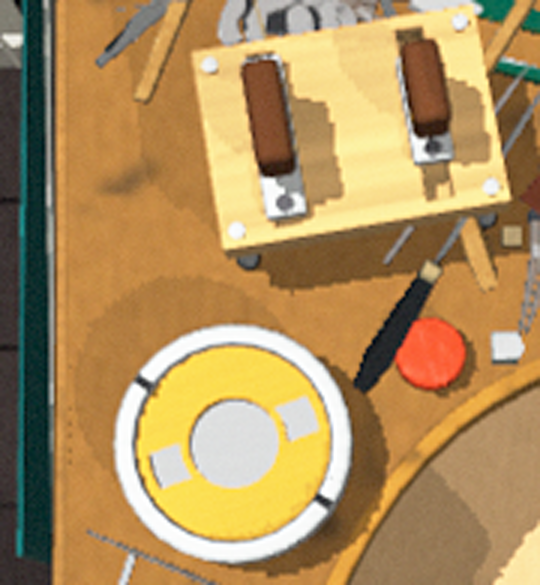

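```bash
python3 - <<'E'
from h import *
b=read_camera('top');a=read_camera('scene')
f=lambda x,y,z: ray(b,195+(x+.5)/3-.5,165+(y+.5)/3-.5,z)
def ax(n,p,q): 
    d=p-q; print(n,'mid',np.round((p+q)/2,4),'len',round(np.linalg.norm(d),4),'ang',round(np.arctan2(d[1],d[0]),3))
ax('grip',f(261,62,.126),f(280,168,.126))
ax('holes',f(170,466,.038),f(297,418,.038))
ax('lines',f(147,383,.044),f(324,500,.044))
ax('screws near',f(236,231,.07),f(490,187,.07)); ax('sc left',f(209,65,.07),f(236,231,.07)); ax('diag',f(209,65,.07),f(490,187,.07))
ax('bar',f(268,55,.080),f(287,218,.080))
for X in ([.604,.317,.109],[.459,.343,.038]): print(proj(b,X),proj(a,X))
E
```

```text
grip mid [0.5982 0.3158 0.126 ] len 0.0507 ang 0.153
holes mid [0.4585 0.3423 0.038 ] len 0.0658 ang 1.903
lines mid [0.4583 0.3412 0.044 ] len 0.1033 ang 0.962
screws near mid [0.5653 0.2756 0.07  ] len 0.1238 ang 1.714
sc left mid [0.5981 0.3429 0.07  ] len 0.0841 ang 0.143
diag mid [0.6069 0.2816 0.07  ] len 0.1496 ang 1.117
bar mid [0.6003 0.3155 0.08  ] len 0.0812 ang 0.093
[284.68242445 202.13428936] [340.2954597  196.92801792]
[272.05568189 311.62460475] [262.16996835 270.18529164]
```

```bash
cat >> h.py <<'E'
def plan(wps,ms=.045,mr=.13):
    """wps: list of (x,y,z,yaw of tool y); prints rows from the current pose"""
    s=robot.read_state();p=np.array(s['ee_pos']);r=R.from_quat(s['tcp_rot']);rows=[]
    for x,y,z,a in wps:
        g=np.array([x,y,z]); Y=np.array([np.cos(a),np.sin(a),0]); Z=np.array([0,0,-1.])
        G=R.from_matrix(np.c_[np.cross(Y,Z),Y,Z]); rv=(r.inv()*G).as_rotvec()
        n=max(1,int(np.ceil(max(np.linalg.norm(g-p)/ms,np.linalg.norm(rv)/mr))))
        for i in range(n):
            rows.append(np.r_[r.inv().apply((g-p)/n),rv/n]); r=r*R.from_rotvec(rv/n)
        p=g;r=G
    for i in range(0,len(rows),5): print('; '.join(' '.join(f'{v:.4f}'.rstrip('0').rstrip('.').replace('-0.0000','0') for v in q) for q in rows[i:i+5]))
E
python3 - <<'E'
from h import *
plan([(.22,.32,.238,1.19),(.50,.30,.238,1.716)])
E
```

```text
-0.017 -0.0392 0.0001 0 -0 -0.0002; -0.017 -0.0392 0.0001 0 -0 -0.0002; -0.017 -0.0392 0.0001 0 -0 -0.0002; -0.017 -0.0392 0.0001 0 -0 -0.0002; -0.017 -0.0392 0.0001 0 -0 -0.0002
-0.0382 0.0122 0 0 0 -0.0751; -0.039 0.0093 0 0 0 -0.0751; -0.0396 0.0064 0 0 0 -0.0751; -0.04 0.0034 0 0 0 -0.0751; -0.0401 0.0004 0 0 0 -0.0751
-0.04 -0.0027 0 0 0 -0.0751; -0.0397 -0.0057 0 0 0 -0.0751
```

Request:
drive_tool(series="-0.017 -0.039 0 0 0 0; -0.017 -0.039 0 0 0 0; -0.017 -0.039 0 0 0 0; -0.017 -0.039 0 0 0 0; -0.017 -0.039 0 0 0 0", fingers=110, squeeze=30)

```text
t: 1.45
ee_pos: [0.2203, 0.318, 0.2368]
tcp_rot: [0.187, 0.982, -0.0, -0.0]
contact_force: [0.8, -1.2, 1.3]
opening: 0.051
```

Request:
drive_tool(series="-0.038 0.012 0 0 0 -0.075; -0.039 0.009 0 0 0 -0.075; -0.04 0.006 0 0 0 -0.075; -0.04 0.003 0 0 0 -0.075; -0.04 0 0 0 0 -0.075")

```text
t: 1.95
ee_pos: [0.4203, 0.2976, 0.239]
tcp_rot: [-0.007, 1.0, 0.001, 0.003]
contact_force: [0.4, -0.5, -0.8]
opening: 0.05
```

Request:
drive_tool(series="-0.04 -0.003 0 0 0 -0.075; -0.04 -0.006 0 0 0 -0.075; 0 0 0 0 0 0")

```text
t: 2.25
ee_pos: [0.5083, 0.2907, 0.2389]
tcp_rot: [-0.084, 0.996, 0.001, 0.004]
contact_force: [-1.3, 0.1, -1.0]
opening: 0.0502
```

```bash
python3 - <<'E'
from h import *
st()
w=read_camera('wrist');cv2.imwrite('pics/w1.png',w['pixels'])
find(w,['long_spanner_grip','short_spanner_grip','ring_centre'])
plan([(.601,.317,.16,1.716)])
E
```

```text
t 2.25 q [ 3.170e-01  1.990e-01  1.585e+00  1.000e-03  1.350e+00 -1.422e+00] p [0.5083 0.2907 0.2389] rot [-0.0839  0.9965  0.0011  0.0035] F [-1.3  0.1 -1. ] M [0.05 0.01 0.03] op 0.05021486934132617
long_spanner_grip call [([0.605, 0.3125, 0.1103], 0.66)]
long_spanner_grip call [([0.5823, 0.3106, 0.1112], 0.95)]
short_spanner_grip call [([0.6094, 0.2452, 0.1075], 0.57)]
short_spanner_grip call [([0.6211, 0.2586, 0.0783], 0.57)]
ring_centre call []
ring_centre call [([0.4548, 0.3422, 0.0346], 0.71), ([0.582, 0.3096, 0.1098], 0.38)]
-0.0333 0.0025 0.0269 0.0008 0.0022 0.0083; -0.0334 0.0028 0.0268 0.0008 0.0022 0.0083; -0.0334 0.0031 0.0268 0.0008 0.0022 0.0083
```

View pics/w1.png

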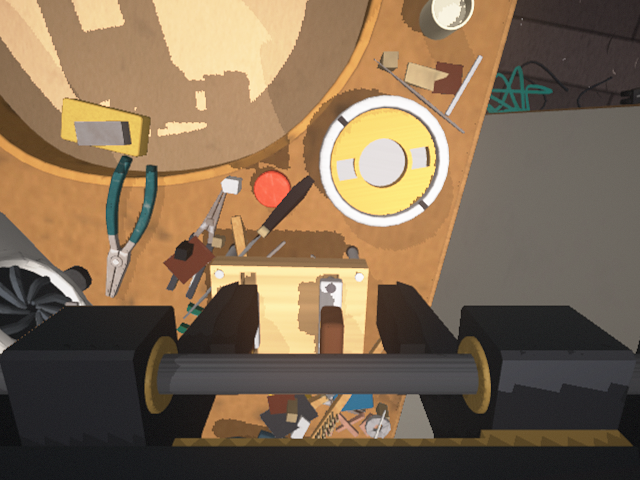

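```bash
python3 - <<'E'
from h import *
w=read_camera('wrist')
def ax(n,p,q): 
    d=p-q; print(n,'mid',np.round((p+q)/2,4),'len',round(np.linalg.norm(d),4),'ang',round(np.arctan2(d[1],d[0]),3))
g=lambda u,v,z: ray(w,u,v,z)
ax('holes',g(346,169,.038),g(420,157,.038)); ax('lines',g(343,121,.044),g(421,206,.044)); ax('rimLR',g(321,160,.044),g(449,160,.044)); ax('rimTB',g(384,95,.044),g(384,226,.044))
ax('grip near edge top',g(321,309,.126),g(342,309,.126)); ax('bar near end',g(320,277,.08),g(342,277,.08)); print(g(331,287,.08))
E
```

```text
holes mid [0.4541 0.345  0.038 ] len 0.067 ang -1.241
lines mid [0.4552 0.3446 0.044 ] len 0.104 ang -2.197
rimLR mid [0.4508 0.3452 0.044 ] len 0.1131 ang -1.401
rimTB mid [0.4541 0.345  0.044 ] len 0.1143 ang -2.922
grip near edge top mid [0.5607 0.3141 0.126 ] len 0.0158 ang -1.402
bar near end mid [0.5538 0.3142 0.08  ] len 0.019 ang -1.402
[0.56302227 0.31583213 0.08      ]
```

Request:
drive_tool(series="-0.033 0.0025 0.026 0 0.002 0.008; -0.033 0.003 0.026 0 0.002 0.008; -0.033 0.003 0.026 0 0.002 0.008; 0 0 0 0 0 0")

```text
t: 3.05
ee_pos: [0.6009, 0.3202, 0.1628]
tcp_rot: [-0.074, 0.997, 0.002, 0.002]
contact_force: [-0.3, -0.3, -0.8]
opening: 0.0504
```

```bash
python3 - <<'E'
from h import *
s=st()
w=read_camera('wrist');cv2.imwrite('pics/w2.png',w['pixels'])
find(w,['long_spanner_grip'])
a=read_camera('scene');find(a,['long_spanner_grip'])
cv2.imwrite('pics/s2.png',np.hstack([w['pixels'][240:480,160:480],a['pixels'][100:340,200:520]]))
plan([(.600,.3165,.092,1.716)],ms=.03)
E
```

```text
t 3.05 q [ 0.315  0.475  1.386  0.002  1.276 -1.405] p [0.6009 0.3202 0.1628] rot [-0.0741  0.9972  0.0018  0.0022] F [-0.3 -0.3 -0.8] M [-0.   -0.01  0.01] op 0.05041280034012579
long_spanner_grip call [([0.6045, 0.3149, 0.1071], 0.95)]
long_spanner_grip call [([0.5921, 0.3148, 0.1232], 0.92), ([0.4811, 0.3522, 0.033], 0.68)]
long_spanner_grip call [([0.6057, 0.3155, 0.1107], 0.86)]
long_spanner_grip call [([0.5943, 0.3106, 0.0996], 0.81)]
0.0011 -0.0016 0.0267 0.0018 0.0054 0.0015; 0.001 -0.0016 0.0267 0.0018 0.0054 0.0015; 0.0008 -0.0015 0.0267 0.0018 0.0054 0.0015
```

View pics/s2.png

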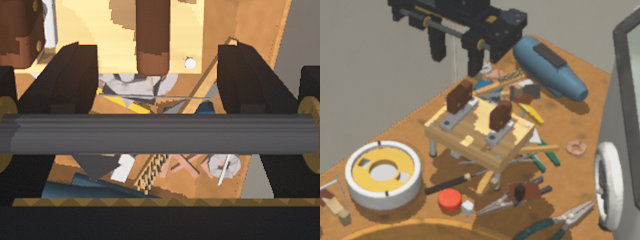

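Request:
drive_tool(series="0 -0.0015 0.026 0.002 0.005 0; 0 -0.0015 0.026 0.002 0.005 0; 0 -0.0015 0.016 0 0 0; 0 0 0 0 0 0")

```text
t: 3.75
ee_pos: [0.6045, 0.3186, 0.1122]
tcp_rot: [-0.076, 0.997, 0.003, 0.01]
contact_force: [-0.0, -0.3, 0.2]
opening: 0.05
```

```bash
python3 - <<'E'
from h import *
s=st()
plan([(.602,.3165,.092,1.716)],ms=.03)
E
```

```text
t 3.75 q [ 0.312  0.525  1.422  0.     1.173 -1.411] p [0.6045 0.3186 0.1122] rot [-0.0756  0.9971  0.0025  0.0099] F [-0.  -0.3  0.2] M [ 0.07  0.01 -0.01] op 0.05000738540817834
0.0032 -0.0017 0.0202 0.0036 0.0201 0.0061
```

Request:
drive_tool(series="0.002 -0.001 0.012 0.003 0.015 0.005; 0.002 0 0.012 0 0.005 0; 0 0 0 0 0 0")

```text
t: 4.05
ee_pos: [0.6019, 0.3176, 0.0902]
tcp_rot: [-0.073, 0.997, 0.001, 0.002]
contact_force: [0.4, -0.6, 0.2]
opening: 0.0501
```

```bash
python3 - <<'E'
from h import *
s=st()
plan([(.602,.3165,.092,1.716)],ms=.03)
E
```

```text
t 4.05 q [ 3.110e-01  5.570e-01  1.425e+00  1.000e-03  1.157e+00 -1.406e+00] p [0.6019 0.3176 0.0902] rot [-7.300e-02  9.973e-01  7.000e-04  1.600e-03] F [ 0.4 -0.6  0.2] M [-0.01  0.02  0.01] op 0.050120184811820935
0.0001 -0.0011 -0.0018 0.0012 0.0032 0.0009
```

Request:
drive_tool(series="0 0 -0.001 0 0.003 0; 0 0 0 0 0 0; 0 0 0 0 0 0; 0 0 0 0 0 0; 0 0 0 0 0 0", fingers=255, squeeze=45)

```text
t: 4.55
ee_pos: [0.6029, 0.3181, 0.0928]
tcp_rot: [-0.073, 0.997, 0.001, 0.001]
contact_force: [-0.7, 0.5, -1.9]
opening: 0.0172
```

Request:
drive_tool(series="0 0 -0.02 0 0 0; 0 0 -0.03 0 0 0; 0 0 -0.03 0 0 0; 0 0 0 0 0 0")

```text
t: 4.95
ee_pos: [0.6009, 0.3172, 0.172]
tcp_rot: [-0.073, 0.997, 0.0, -0.002]
contact_force: [0.9, 0.1, -1.4]
opening: 0.0174
```

```bash
python3 - <<'E'
from h import *
s=st()
plan([(.456,.343,.160,.332)],ms=.045)
E
```

```text
t 4.95 q [ 3.110e-01  4.680e-01  1.375e+00  1.000e-03  1.302e+00 -1.406e+00] p [0.6009 0.3172 0.172 ] rot [-7.300e-02  9.973e-01  2.000e-04 -1.900e-03] F [ 0.9  0.1 -1.4] M [ 0.04 -0.03  0.02] op 0.017372476856187497
0.0127 0.0042 0.0011 -0.0002 -0.0003 0.1259; 0.0131 0.0026 0.0011 -0.0002 -0.0003 0.1259; 0.0133 0.0009 0.0011 -0.0002 -0.0003 0.1259; 0.0134 -0.0007 0.0011 -0.0002 -0.0003 0.1259; 0.0132 -0.0024 0.0011 -0.0002 -0.0003 0.1259
0.0128 -0.0041 0.0011 -0.0002 -0.0003 0.1259; 0.0121 -0.0056 0.0011 -0.0002 -0.0003 0.1259; 0.0113 -0.0071 0.0011 -0.0002 -0.0003 0.1259; 0.0104 -0.0085 0.0011 -0.0002 -0.0003 0.1259; 0.0092 -0.0097 0.0011 -0.0002 -0.0003 0.1259
0.0079 -0.0108 0.0011 -0.0002 -0.0003 0.1259
```

Request:
drive_tool(series="0.013 0.004 0 0 0 0.126; 0.013 0.003 0 0 0 0.126; 0.013 0.001 0 0 0 0.126; 0.013 -0.001 0 0 0 0.126; 0.013 -0.002 0 0 0 0.126")

```text
t: 5.45
ee_pos: [0.5326, 0.3279, 0.1644]
tcp_rot: [0.252, 0.968, -0.002, -0.004]
contact_force: [-0.1, 0.5, -2.4]
opening: 0.0176
```

Request:
drive_tool(series="0.013 -0.004 0 0 0 0.126; 0.012 -0.006 0 0 0 0.126; 0.011 -0.007 0 0 0 0.126; 0.01 -0.0085 0 0 0 0.126; 0.009 -0.01 0 0 0 0.126")

```text
t: 5.95
ee_pos: [0.4599, 0.3393, 0.155]
tcp_rot: [0.551, 0.835, -0.008, -0.007]
contact_force: [-0.7, -0.2, -0.8]
opening: 0.018
```

Request:
drive_tool(series="0.008 -0.011 0.001 0 0 0.126; 0 0 0 0 0 0")

```text
t: 6.15
ee_pos: [0.4429, 0.3419, 0.1504]
tcp_rot: [0.604, 0.797, -0.011, -0.007]
contact_force: [0.0, -0.7, -1.8]
opening: 0.0178
```

```bash
python3 - <<'E'
from h import *
s=st()
plan([(.457,.343,.120,.332)],ms=.045)
E
```

```text
t 6.15 q [0.444 0.259 1.704 0.003 1.206 0.17 ] p [0.4429 0.3419 0.1504] rot [ 0.6044  0.7966 -0.0112 -0.0074] F [ 0.  -0.7 -1.8] M [-0.06  0.01  0.03] op 0.017790565728831757
-0.0027 0.0147 0.03 -0.0268 0.001 -0.0593
```

Request:
drive_tool(series="-0.001 0.007 0.015 -0.013 0 -0.03; -0.001 0.007 0.015 -0.013 0 -0.03; 0 0 0 0 0 0; 0 0 0 0 0 0")

```text
t: 6.55
ee_pos: [0.4566, 0.3427, 0.1162]
tcp_rot: [0.574, 0.819, -0.002, -0.0]
contact_force: [-0.1, 0.1, -1.3]
opening: 0.0177
```

```bash
python3 - <<'E'
from h import *
s=st()
w=read_camera('wrist');b=read_camera('top');a=read_camera('scene')
cv2.imwrite('pics/w3.png',w['pixels'])
z=lambda p,r,c:cv2.resize(p['pixels'][r:r+120,c:c+160],(400,300),interpolation=cv2.INTER_CUBIC)
cv2.imwrite('pics/s3.png',np.hstack([z(b,250,195),z(a,190,180)]))
for p in (w,a,b): find(p,['long_spanner_grip','ring_centre'])
plan([(.457,.343,.11,.332)],ms=.045)
E
```

```text
t 6.55 q [ 0.437  0.313  1.712 -0.002  1.119  0.091] p [0.4566 0.3427 0.1162] rot [ 5.744e-01  8.186e-01 -1.700e-03 -1.000e-04] F [-0.1  0.1 -1.3] M [-0.07  0.06  0.03] op 0.01769187956297237
long_spanner_grip call [([0.4625, 0.34, 0.1318], 0.68)]
long_spanner_grip call [([0.4586, 0.3528, 0.0342], 0.66), ([0.4538, 0.3603, 0.1459], 0.56)]
ring_centre call []
ring_centre call [([0.4586, 0.3531, 0.0342], 0.88)]
long_spanner_grip call [([0.4572, 0.3411, 0.134], 0.65)]
long_spanner_grip call [([0.4621, 0.3228, 0.1038], 0.6)]
ring_centre call [([0.4571, 0.3419, 0.034], 0.61)]
ring_centre call [([0.4482, 0.3426, 0.0385], 0.86)]
long_spanner_grip call []
long_spanner_grip call []
ring_centre call []
ring_centre call [([0.4437, 0.3062, 0.0393], 0.63)]
-0.0002 0.0004 0.0068 -0.0014 0.0017 0.0141
```

View pics/w3.png

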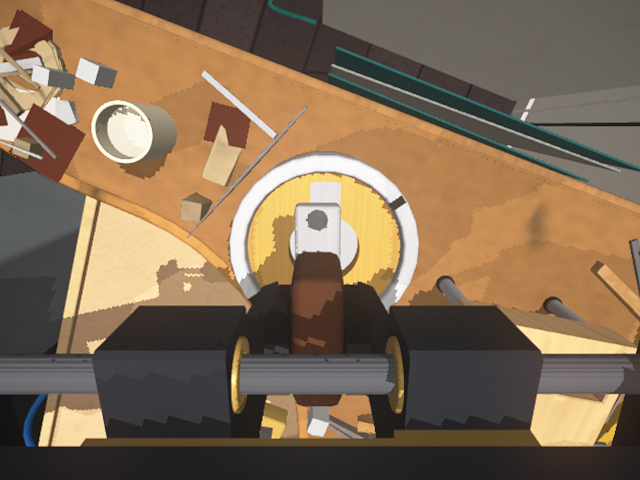

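View pics/s3.png

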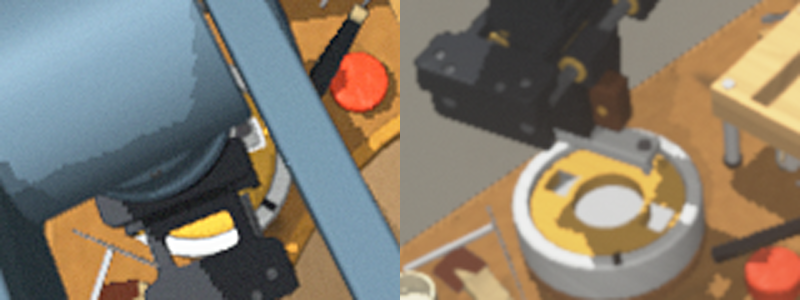

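```bash
python3 - <<'E'
from h import *
s=robot.read_state();w=read_camera('wrist')
a=read_camera('scene');A=lambda x,y,z: ray(a,180+x*.4,190+y*.4,z)
zb=.1037
dot=ray(w,317,219,zb);M=R.from_quat(s['tcp_rot']).as_matrix()
print('dot',dot,'in tool',M.T@(dot-s['ee_pos']),'bar edges',M.T@(ray(w,295.5,235,zb)-s['ee_pos']),M.T@(ray(w,341,235,zb)-s['ee_pos']),'end',M.T@(ray(w,318,204,zb)-s['ee_pos']))
# rim by colour: fit outer circle by projecting model
for c in [(.457,.343),(.459,.342),(.456,.3445),(.454,.345)]:
    q=[proj(w,(c[0]+.058*np.cos(t),c[1]+.058*np.sin(t),.044)) for t in np.linspace(0,2*np.pi,361)]
    q=np.array(q); print(c,'u',q[:,0].min(),q[:,0].max(),'vmin',q[:,1].min(),'line',proj(w,(c[0]+.053*np.cos(.962),c[1]+.053*np.sin(.962),.044)),'hole',proj(w,(c[0]+.034*np.cos(1.903),c[1]+.034*np.sin(1.903),.038)))
E
```

```text
dot [0.44449529 0.37532637 0.1037    ] in tool [ 0.03441654 -0.00037166  0.01309126] bar edges [ 0.02727667 -0.00970083  0.01311616] [0.02729023 0.01003581 0.01308908] end [4.09486616e-02 5.33381270e-05 1.30795881e-02]
(0.457, 0.343) u 222.55454672275405 414.86011787982903 vmin 153.51420690251632 line [393.04556399 201.5867037 ] hole [319.47675142 194.02199711]
(0.459, 0.342) u 225.29646157393393 417.2281078325481 vmin 156.45142403791942 line [395.53678103 204.32564743] hole [322.06034498 196.71656713]
(0.456, 0.3445) u 221.63240587014494 414.3500658680405 vmin 150.3252496559118 line [392.46996073 198.61416048] hole [318.75370189 191.09777159]
(0.454, 0.345) u 218.64651238854339 411.62837380413833 vmin 148.22408329811145 line [389.62552222 196.65503197] hole [315.86716348 189.17076964]
```

```bash
python3 - <<'E'
from h import *
plan([(.4585,.3435,.082,.332)],ms=.02)
E
```

```text
-0.0001 0.001 0.0174 -0.0007 0.0009 0.007; -0.0001 0.001 0.0174 -0.0007 0.0009 0.007
```

Request:
drive_tool(series="0 0.001 0.017 -0.001 0.001 0.007; 0 0.001 0.015 -0.001 0.001 0.007; 0 0 0 0 0 0")

```text
t: 7.7
ee_pos: [0.459, 0.344, 0.0842]
tcp_rot: [0.581, 0.814, 0.001, 0.0]
contact_force: [-0.7, -0.3, -1.3]
opening: 0.0177
```

```bash
python3 - <<'E'
from h import *
st();plan([(.4585,.3435,.0605,.332)],ms=.006)
E
```

```text
t 7.7 q [0.436 0.361 1.724 0.    1.054 0.105] p [0.459  0.344  0.0842] rot [5.808e-01 8.141e-01 1.000e-03 4.000e-04] F [-0.7 -0.3 -1.3] M [-0.02  0.07 -0.01] op 0.017680409664880478
-0.0001 -0.0002 0.0059 0.0005 -0.0001 -0.0001; -0.0001 -0.0002 0.0059 0.0005 -0.0001 -0.0001; -0.0001 -0.0002 0.0059 0.0005 -0.0001 -0.0001; -0.0001 -0.0002 0.0059 0.0005 -0.0001 -0.0001
```

Request:
drive_tool(series="0 0 0.006 0 0 0; 0 0 0.006 0 0 0; 0 0 0.004 0 0 0; 0 0 0 0 0 0")

```text
t: 8.1
ee_pos: [0.4592, 0.3442, 0.0672]
tcp_rot: [0.581, 0.814, 0.001, 0.0]
contact_force: [0.1, 0.3, -1.9]
opening: 0.0178
```

Request:
drive_tool(series="0 0 0.004 0 0 0; 0 0 0.002 0 0 0; 0 0 0 0 0 0; 0 0 0 0 0 0")

```text
t: 8.5
ee_pos: [0.4597, 0.3445, 0.0614]
tcp_rot: [0.581, 0.814, 0.001, 0.001]
contact_force: [-0.1, -0.6, -1.5]
opening: 0.0176
```

```bash
python3 - <<'E'
from h import *
st();a=read_camera('scene');w=read_camera('wrist')
z=lambda p,r,c:cv2.resize(p['pixels'][r:r+120,c:c+160],(400,300),interpolation=cv2.INTER_CUBIC)
cv2.imwrite('pics/s4.png',np.hstack([z(a,190,180),cv2.resize(w['pixels'],(400,300))]))
E
```

```text
t 8.5 q [0.436 0.397 1.73  0.    1.011 0.104] p [0.4597 0.3445 0.0614] rot [5.806e-01 8.142e-01 1.500e-03 7.000e-04] F [-0.1 -0.6 -1.5] M [-0.05  0.06 -0.02] op 0.01758835686098342
```

View pics/s4.png

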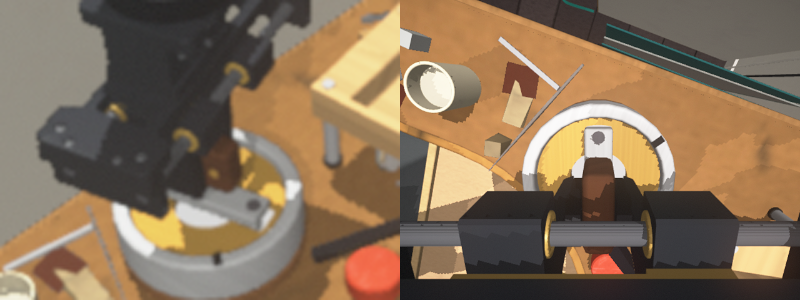

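Request:
drive_tool(series="0 0 0 0 0 0.08; 0 0 0 0 0 0.08; 0 0 0 0 0 0.08; 0 0 0 0 0 0")

```text
t: 9.0
ee_pos: [0.46, 0.3446, 0.0619]
tcp_rot: [0.677, 0.736, 0.002, 0.001]
contact_force: [-0.5, -0.1, -1.9]
opening: 0.0175
```

```bash
python3 - <<'E'
from h import *
s=st();M=R.from_quat(s['tcp_rot']).as_matrix();y=np.arctan2(M[1,1],M[0,1]);print('yaw',y)
plan([(.4585,.3435,.0610,y-.3)],ms=.006,mr=.08)
E
```

```text
t 9.0 q [0.436 0.397 1.73  0.    1.011 0.352] p [0.46   0.3446 0.0619] rot [6.768e-01 7.361e-01 2.000e-03 7.000e-04] F [-0.5 -0.1 -1.9] M [-0.09  0.06  0.04] op 0.01747132671433578
yaw 0.08393284905844403
-0.0002 -0.0004 0.0002 0.0009 -0.0006 0.075; -0.0003 -0.0004 0.0002 0.0009 -0.0006 0.075; -0.0003 -0.0003 0.0002 0.0009 -0.0006 0.075; -0.0003 -0.0003 0.0002 0.0009 -0.0006 0.075
```

Request:
drive_tool(series="0 -0.001 0 0 0 0.09; 0 0 0 0 0 0.09; 0 0 0 0 0 0.09; 0 0 0 0 0 0.09; 0 0 0 0 0 0")

```text
t: 9.5
ee_pos: [0.4605, 0.3446, 0.0623]
tcp_rot: [0.798, 0.603, 0.004, 0.001]
contact_force: [-0.4, -0.2, -2.2]
opening: 0.0173
```

```bash
python3 - <<'E'
from h import *
s=st();M=R.from_quat(s['tcp_rot']).as_matrix();y=np.arctan2(M[1,1],M[0,1]);print('yaw',y)
plan([(.4585,.3435,.0610,-.55)],ms=.006,mr=.08)
E
```

```text
t 9.5 q [ 4.370e-01  3.950e-01  1.732e+00 -1.000e-03  1.007e+00  7.140e-01] p [0.4605 0.3446 0.0623] rot [0.7979 0.6027 0.0038 0.0012] F [-0.4 -0.2 -2.2] M [-0.04  0.16 -0.03] op 0.01728658845684194
yaw -0.2769364247116281
-0.0004 -0.0004 0.0003 0.0015 -0.0013 0.0683; -0.0004 -0.0004 0.0003 0.0015 -0.0013 0.0683; -0.0005 -0.0004 0.0003 0.0015 -0.0013 0.0683; -0.0005 -0.0003 0.0003 0.0015 -0.0013 0.0683
```

Request:
drive_tool(series="-0.001 -0.001 0 0.002 -0.002 0.09; -0.001 -0.001 0.001 0 0 0.09; 0 0 0 0 0 0.09; 0 0 0 0 0 0.06; 0 0 0 0 0 0")

```text
t: 10.0
ee_pos: [0.4609, 0.3441, 0.0628]
tcp_rot: [0.884, 0.467, 0.006, 0.001]
contact_force: [0.5, 0.0, -2.4]
opening: 0.0177
```

Request:
drive_tool(series="0 0 0 0 0 0.05; 0 0 0 0 0 0.05; 0 0 0 0 0 0")

```text
t: 10.3
ee_pos: [0.4609, 0.3441, 0.0629]
tcp_rot: [0.904, 0.427, 0.006, 0.001]
contact_force: [-0.7, -0.2, -1.9]
opening: 0.0179
```

```bash
python3 - <<'E'
from h import *
s=st();M=R.from_quat(s['tcp_rot']).as_matrix();y=np.arctan2(M[1,1],M[0,1]);print('yaw',y)
plan([(.4585,.3435,.0610,-.76)],ms=.006,mr=.08)
E
```

```text
t 10.3 q [ 0.436  0.392  1.734 -0.002  1.003  1.125] p [0.4609 0.3441 0.0629] rot [0.9041 0.4274 0.0059 0.001 ] F [-0.7 -0.2 -1.9] M [-0.07  0.12 -0.03] op 0.017850610108119926
yaw -0.6876902318798439
-0.002 -0.0015 0.0019 0.0065 -0.0101 0.0723
```

Request:
drive_tool(series="-0.001 -0.001 0.001 0.003 -0.005 0.05; 0 0 0 0 0 0.04; 0 0 0 0 0 0")

```text
t: 10.6
ee_pos: [0.4611, 0.344, 0.0628]
tcp_rot: [0.92, 0.391, 0.005, 0.001]
contact_force: [1.5, 0.4, -3.7]
opening: 0.0177
```

```bash
python3 - <<'E'
from h import *
s=st();M=R.from_quat(s['tcp_rot']).as_matrix();y=np.arctan2(M[1,1],M[0,1]);print('yaw',y)
w=read_camera('wrist');a=read_camera('scene')
z=lambda p,r,c:cv2.resize(p['pixels'][r:r+120,c:c+160],(400,300),interpolation=cv2.INTER_CUBIC)
cv2.imwrite('pics/s5.png',np.hstack([z(a,190,180),cv2.resize(w['pixels'][100:340,160:480],(400,300))]))
E
```

```text
t 10.6 q [ 0.436  0.394  1.732 -0.003  1.007  1.205] p [0.4611 0.344  0.0628] rot [0.9203 0.3912 0.0046 0.0011] F [ 1.5  0.4 -3.7] M [-0.01  0.12  0.2 ] op 0.01768350742136509
yaw -0.7669904824799658
```

View pics/s5.png

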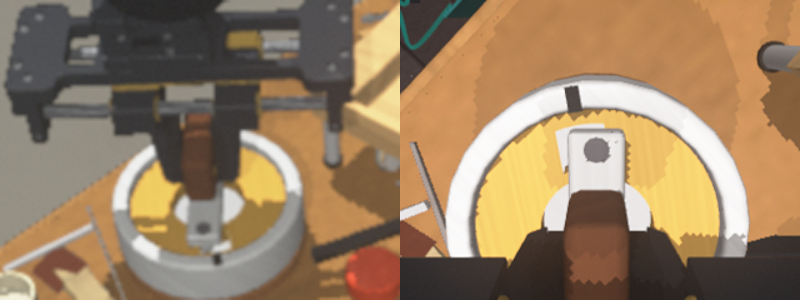

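Request:
drive_tool(series="0 0 0 0 0 0.04; 0 0 0 0 0 0.04; 0 0 0 0 0 0")

```text
t: 11.0
ee_pos: [0.461, 0.3439, 0.0628]
tcp_rot: [0.933, 0.359, 0.005, 0.002]
contact_force: [0.3, 1.2, -2.8]
opening: 0.0177
```

```bash
python3 - <<'E'
from h import *
s=st();M=R.from_quat(s['tcp_rot']).as_matrix();y=np.arctan2(M[1,1],M[0,1]);print('yaw',y)
E
```

```text
t 11.0 q [ 0.437  0.394  1.732 -0.005  1.007  1.276] p [0.461  0.3439 0.0628] rot [0.9334 0.3589 0.0046 0.0017] F [ 0.3  1.2 -2.8] M [-0.11  0.06  1.09] op 0.01765987756589388
yaw -0.8366129309424148
```

Request:
drive_tool(series="0 0 0.001 0 0 -0.05; 0 0 0 0 0 -0.05; 0 0 0 0 0 0")

```text
t: 11.3
ee_pos: [0.4611, 0.3443, 0.063]
tcp_rot: [0.912, 0.41, 0.005, 0.002]
contact_force: [-0.1, 1.1, -2.1]
opening: 0.0175
```

Request:
drive_tool(series="0 0 0 0 0 0; 0 0 0 0 0 0; 0 0 0 0 0 0; 0 0 0 0 0 0; 0 0 0 0 0 0", fingers=110)

```text
t: 11.8
ee_pos: [0.4622, 0.3449, 0.0642]
tcp_rot: [0.913, 0.409, 0.006, 0.001]
contact_force: [0.1, -0.0, -0.3]
opening: 0.05
```

Request:
drive_tool(series="0 0 -0.02 0 0 0; 0 0 -0.04 0 0 0; 0 0 -0.04 0 0 0; 0 0 -0.03 0 0 0; 0 0 0 0 0 0")

```text
t: 12.3
ee_pos: [0.4595, 0.344, 0.1972]
tcp_rot: [0.913, 0.409, 0.004, 0.001]
contact_force: [0.5, 0.3, 1.1]
opening: 0.0504
```

```bash
python3 - <<'E'
from h import *
s=st()
w=read_camera('wrist');a=read_camera('scene')
for p in (w,a): find(p,['long_spanner_grip','ring_centre','short_spanner_grip'])
z=lambda p,r,c:cv2.resize(p['pixels'][r:r+120,c:c+160],(400,300),interpolation=cv2.INTER_CUBIC)
cv2.imwrite('pics/s6.png',np.hstack([z(a,190,180),cv2.resize(w['pixels'][100:340,160:480],(400,300))]))
E
```

```text
t 12.3 q [ 0.437  0.213  1.656 -0.003  1.265  1.167] p [0.4595 0.344  0.1972] rot [0.9127 0.4086 0.0039 0.0013] F [0.5 0.3 1.1] M [-0.06  0.1  -0.01] op 0.05039867141453273
long_spanner_grip call [([0.4661, 0.341, 0.0768], 0.57), ([0.6149, 0.2437, 0.1062], 0.33)]
long_spanner_grip call [([0.4738, 0.3496, 0.0898], 0.85)]
ring_centre call []
ring_centre call [([0.4657, 0.3445, 0.0336], 0.81)]
short_spanner_grip call [([0.6111, 0.2454, 0.1074], 0.82)]
short_spanner_grip call [([0.6088, 0.2513, 0.1027], 0.93)]
long_spanner_grip call [([0.4621, 0.3416, 0.0748], 0.93)]
long_spanner_grip call [([0.4493, 0.33, 0.0795], 0.83)]
ring_centre call [([0.4575, 0.3415, 0.0374], 0.55)]
ring_centre call [([0.4547, 0.3432, 0.0355], 0.72)]
short_spanner_grip call [([0.615, 0.2438, 0.1106], 0.91)]
short_spanner_grip call [([0.6045, 0.2379, 0.1082], 0.87)]
```

View pics/s6.png

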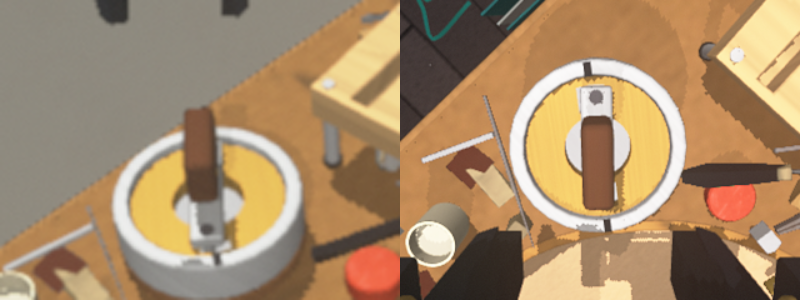

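```bash
python3 -c "
from h import *
print(robot.finish_job())"
```

```text
the job is handed in; nothing more can be done
None
```

I turned the ring clockwise to its stop and left the long spanner standing upright in it, then handed the job in at about 12.4 s of the 42 s. No verdict was reported.

**What I did:** I took the long spanner from the left slot of the rack. I turned it about 80° to match the holes and lowered it until the pins were about 13 mm deep, with no contact force. After turning, I backed off a little within the pins' play, opened the fingers and raised the gripper clear.

**Last checks:**
- **Ring at its stop:** the turning moment on the tool rose from about 0.2 to 1.1 N m, against 0.12 N m of drag. In the picture the visible hole edge and the crossbar lie next to the dark lines. The crossbar covers most of the holes, so I did not measure the final ring angle directly.
- **Tool angle at the stop:** it was about 0.08 rad further round than my estimate. I put this down to compliance or a small slip in the grip.
- **Long spanner:** it stands upright with the grip at about z = 0.075 to 0.077 m, which is fully seated. It is about 5 mm from the ring's centre in the scene picture.
- **Short spanner:** still in the rack, within a few mm of where it started.
- **Where the checks disagreed:** estimates of the ring's centre from the different cameras differed by up to about 6 mm. I used a blended value, which was close enough for the pins to go in.

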